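Load the cash box and hold its lid for the photograph

TASK

Close up the examined cash box, pausing for one last raking-light photograph of the ground-off number on its lid. Lower the coin tray squarely into the box, without dropping it, until it sits flat on its ledges, and let go of it; then bring the lid down from its open stop to 55 degrees open (0 is shut) and hold it there in the gripper, steady and without ever letting it fall shut, because the camera fires while you hold: the program finishes still holding the lid. Leave the other things on the bench where they are.

Things in the scene. Friction and masses are not known exactly. Their poses are not given: they have to be found in the camera images.
- cash_box: Grey steel cash box, fast on the bench: base 160 deep (x) x 210 wide (y) x 60 high, walls 3, inside 154 x 204. Origin: centre of underside; z up; its front (lock) faces -x, roughly to the robot; lid hinged on the rear (+x) edge. Inside each short (y) wall is a ledge 20 wide, top 24 above the bench, carrying the coin tray: the seated tray's origin is 24 above the box's. All sizes in mm.
- lid (a joint): Lid angle, rad: 0 shut, 0.96 = 55 degrees, 1.78 its open stop, where it stands at the start leaning away from the robot. 0.35 to 0.55 kg, little friction: below about 70 degrees it falls shut. A pan 160 deep, 210 wide, 24 high of 3 mm sheet, open below; pinch it over the front edge across the 24 mm, one finger on the outer face (smooth for 60 mm), one on the skirt's hemmed rim.
- lid_hinge (a point): Middle of the hinge line, 60 mm above the bench, 80 mm along the box's +x from its origin, level with the lid's rim. Turns with the lid: x from front edge to hinge (the box's x when shut), y along the hinge (the box's y), z from open underside to outer face. Opening is a turn about +y that lifts the front edge.
- lid_front (a point): Middle of the lid's front edge: 160 mm from the hinge (-x of the lid) at half the lid's 24 mm height, so 12 mm from both the rim and the outer face. Axes as lid_hinge.
- coin_tray: Grey plastic coin tray, coins in six wells: 138 (x) x 188 (y) mm, walls 26 high, 0.25 to 0.5 kg. Grip rib in its middle: 12 thick (x), 70 long (y), top 52 above the underside; free well 60 (x) x 87 (y) on either side. Origin: centre of underside; z up. Fits the box, y along the box's y, either way round, 8 mm to spare each side. Starts left or right of the box, long side roughly along world x.
- instrument_tray: Bystander: shallow stainless tray with rim, 144 x 204 x 22 mm, tweezers and swabs in it, on the other side of the box from the coin tray. Origin: centre of its underside, y its long axis.
- loupe: Bystander: black stand magnifier, 46 mm diameter, 46 mm high, between box and robot. Origin: centre of underside.
- calipers: Bystander: digital calipers lying flat, 230 mm long along its x, 44 mm jaws at its -x end, 14 mm high, behind the box. Origin: middle of the beam.
- steel_specimen: Bystander: dark steel block 60 x 38 x 22 mm with a polished patch, between box and robot. Origin: centre of underside.
- reagent_jar: Bystander: amber glass jar, 60 mm diameter, 85 mm high, left of the box's rear. Origin: centre of underside.
- torch: Bystander: dark metal torch lying along its x, 125 mm long, 35 mm high, right of the box's rear. Origin: under its middle.
- scale_bar: Bystander: flat white L-shaped photographic scale, 110 x 110 mm, 4 mm thick, behind the box to the right. Origin: on the bench under the middle of its 110 mm leg.
- screwdriver: Bystander: screwdriver lying behind the box to the left. Origin: under its middle.
There are look-alikes about, which are no part of the job. Leave any pink look-alike of the coin_tray alone.

How it is judged:
On the way, in this order (a step that is already met when the one before it is completed fails the run):
1. the coin tray sits flat on its ledges in the box, let go, with the lid still fully open (x of coin_tray in the frame of cash_box between -0.011 and 0.011 m and y of coin_tray in the frame of cash_box between -0.011 and 0.011 m and z of coin_tray in the frame of cash_box between 0.02 and 0.028 m and angle between coin_tray's own z axis and vertical below 0.05 rad and angle between the y axis of coin_tray and the y axis of cash_box, either way round below 0.12 rad and linear speed of coin_tray below 0.03 m/s and contact force between coin_tray and the fingers below 0.1 N and value of joint lid above 1.4 rad), for 0.2 s.
2. the fingers hold the lid at 55 degrees (value of joint lid between 0.873 and 1.047 rad and velocity of joint lid between -0.05 and 0.05 rad/s and contact force between lid and the fingers above 0.3 N and contact force between lid and coin_tray below 0.1 N), for 0.3 s.
At the end, for the whole second after the job is handed in: The lid is held still by the fingers at 55 degrees open, within 5 degrees either way, not resting on the tray, and the coin tray lies released and flat on the box's ledges (origin within 11 mm of the box's centre line each way, 24 mm +-4 mm above the box's underside, turned less than 0.12 rad) (all of step 2 and x of coin_tray in the frame of cash_box between -0.011 and 0.011 m and y of coin_tray in the frame of cash_box between -0.011 and 0.011 m and z of coin_tray in the frame of cash_box between 0.02 and 0.028 m and angle between coin_tray's own z axis and vertical below 0.05 rad and angle between the y axis of coin_tray and the y axis of cash_box, either way round below 0.12 rad and linear speed of coin_tray below 0.03 m/s and contact force between coin_tray and the fingers below 0.1 N and contact force between coin_tray and the arm below 0.1 N); the arm keeps its last pose, push and grip.
It fails at once if the lid falls or is pushed below 15 degrees (value of joint lid below 0.262 rad).
It fails at once if the tray is dropped into the box (faster than 0.5 m/s inside it) (horizontal distance between coin_tray and cash_box below 0.03 m and z of coin_tray in the frame of cash_box below 0.065 m and linear speed of coin_tray above 0.5 m/s).
It fails at once if another thing on the bench is shifted by more than 30 mm or toppled (distance of any of instrument_tray, loupe, calipers, steel_specimen, reagent_jar, torch, scale_bar, screwdriver from where it was at the start of the episode above 0.03 m or angle between any of loupe, reagent_jar's own z axis and vertical above 0.5 rad).
It also fails if it takes over 58 s, if anything falls off the work surface, if the arm or the gripper's body presses on something with over 40 N, if the wrist force passes 120 N, or if a joint passes its speed limit or range.

ROBOT

A 6-joint arm with a two-finger parallel gripper is mounted at the origin on the work surface. World frame = base frame: x ahead of the robot, y to its left, z up, the work surface at z = 0. Lengths are in m, angles in rad, forces in N, time in s.
With the tool pointing down it reaches from about 0.25 to 0.725 m from the base axis. Payload 4 kg.
Tool frame: the origin (TCP) lies midway between the tips of the shut fingers; the grasp point (between the pads) lies 19 mm behind it; z points along the fingers, x is the direction in which the jaws open and shut, and the axes are right-handed (so a half turn about z gives the same grasp; the last joint's range is limited). The gripper opens to 85 mm and grips with 20 to 120 N. Pads are 22 mm wide; open, the fingers measure 114 mm over their backs; the gripper's body (76 mm by 85 mm) begins 54 mm behind the grasp point. The pads swing forward as they close: fully open they stand 13 mm farther back than shut.
Start: joints at [0, 0.241, 0.005, 1.335, 0, 1.571], TCP at [0.5, -0, 0.231] pointing down, gripper open.
Joint ranges: [-2.72, 2.72], [-1.05, 1.87], [-1.09, 1.28], [-1.99, 2.15], [-1.42, 1.44], [-3.14, 3.14]. Speed limits (rad/s): [2.79, 2.79, 3.14, 3.14, 3.14, 3.14].

INTERFACE

Orientations are given as a unit quaternion [x, y, z, w].
In Python, from workcell import bot gives the robot as it stands.
- The arm moves only by the tool drive_tool, never from a script. Its argument "rows" is text: rows parted by semicolons, each of 5 numbers parted by spaces: the finger opening in mm, from 0 to 85.4, then the shift along the tool's x, y, z in mm, then the turn about the tool's z in rad. A call has 1 to 12 rows; each row shifts and turns the commanded pose from where the row before left it, along the tool's axes as they then stand; what a row does not reach is not made up. A row lasts 1/10 s, in which the tool goes at most 50 mm and 8.59 degrees, less where a joint would pass 70% of its speed; a pose out of reach is approached as far as the arm can. A call is refused whole if a number of a shift passes 50 or a number of a turn 0.15, either way. A call with a gripper value outside its range is refused whole. The fingers move at their own pace and stop on an object; the grip force is fixed at half the most. Time passes only in rows, so rows that do not move let the fingers close. It gives the time, the measured TCP pose, the force and the opening at its end, in the units of the state.
- bot.get_obs(): the state, without advancing time (a new reading comes with each control period).
- bot.camera(name): name is "scene" or "side" or "wrist"; returns a dict with "image" (480x640x3 uint8, red, green, blue), "vertical_fov" (degrees; the focal length in pixels is half the picture's height over the tangent of half this angle, whatever the lens; pixels are square), "cx", "cy" (the principal point, pixels), "k1" (the pictures are not rectified: a ray, as slopes to the right and down, at radius r is drawn at 1 + k1 r^2 times it, then the intrinsics apply), "R" (3x3) and "t" (3): a world point X has camera coordinates R X + t; the wrist camera has in their place "tool_from_camera" (4x4, takes a point from camera to tool coordinates, whose origin is the TCP and whose axes are the tool frame's). Camera axes: x right, y down, z forward; pixel columns grow to the right and rows downward; lengths in m; the calibration is good to about 2 mm. A picture is of the moment at which its call begins: read the wrist's pose just before it. There is no depth.
- bot.job_done(): hands the job in, once; it reports no verdict.
The state is a dict: "clock": time; "joint_pos": joint angles; "joint_vel": joint speeds; "tau": joint torques, N m; "eef_pos": TCP position; "tool_rot": TCP orientation; "ft_force": force on the tool from outside, world axes, zero at the start; "ft_torque": the same for the moment, N m; "grip_width": finger opening in m.
Only numpy, scipy, OpenCV 4.12 (cv2) and the standard library are available. Lean on these libraries where they do the work, as an engineer would, in place of code of your own. Each camera call takes 0.05 s, during which the arm holds its last target. There are 200 camera calls.

## Working session

There is one attempt and no reset: what is moved stays moved. The work goes in short steps, Python scripts to look and compute and a tool call to move; the robot and the scene stay as the last step left them, time stands still between calls to the robot, and variables do not carry over. Pictures are saved under pics/ and viewed, about 8 in all and at most 12, crops included, and the job is handed in when it is done.

Besides the shell and the picture viewer there is one more tool, called after ">>>" by a JSON object that holds its "method" and its "body". drive_tool: Moves the arm, as the interface text tells. Its arguments: {"type":"object","properties":{"rows":{"type":"string"}},"required":["rows"]}

```bash
mkdir -p pics; ls; cat > h.py <<'E'
import numpy as np, cv2, pickle
from workcell import bot
from scipy.spatial.transform import Rotation as Rn
def snap(name,tag):
    o=bot.get_obs(); c=bot.camera(name)
    c['obs']=o
    if 'R' not in c:
        T=np.eye(4); T[:3,:3]=Rn.from_quat(o['tool_rot']).as_matrix(); T[:3,3]=o['eef_pos']
        W=T@np.array(c['tool_from_camera']); c['R']=W[:3,:3].T; c['t']=-c['R']@W[:3,3]
    c['R']=np.array(c['R']);c['t']=np.array(c['t'])
    cv2.imwrite(f'pics/{tag}.png',c['image'][:,:,::-1]); pickle.dump(c,open(f'pics/{tag}.pkl','wb')); return c
def load(tag): return pickle.load(open(f'pics/{tag}.pkl','rb'))
def rays(c,uv):
    f=240/np.tan(np.radians(c['vertical_fov'])/2); uv=np.atleast_2d(uv).astype(float)
    K=np.array([[f,0,c['cx']],[0,f,c['cy']],[0,0,1]])
    p=cv2.undistortPoints(uv[:,None],K,np.array([c['k1'],0,0,0.]))[:,0]
    d=np.c_[p,np.ones(len(p))]@c['R']; return -c['R'].T@c['t'],d
def onz(c,uv,z):
    C,d=rays(c,uv); return C+d*((z-C[2])/d[:,2])[:,None]
def proj(c,X):
    f=240/np.tan(np.radians(c['vertical_fov'])/2)
    K=np.array([[f,0,c['cx']],[0,f,c['cy']],[0,0,1]])
    return cv2.projectPoints(np.atleast_2d(X).astype(float),cv2.Rodrigues(c['R'])[0],c['t'],K,np.array([c['k1'],0,0,0.]))[0][:,0]
def tri(c1,u1,c2,u2):
    A,b=rays(c1,u1);B,d=rays(c2,u2);b=b[0];d=d[0]
    s=np.linalg.lstsq(np.c_[b,-d],B-A,rcond=None)[0]; p=A+b*s[0];q=B+d*s[1]; return (p+q)/2,np.linalg.norm(p-q)
E
python3 - <<'E'
from h import *
a=snap('scene','s0');b=snap('side','d0');w=snap('wrist','w0')
for c in(a,b,w):print(-c['R'].T@c['t'],c['R'][2],c['vertical_fov'],c['k1'])
print(w['obs'])
E
```

```text
pics
[ 1.07712968 -0.84830491  0.82222311] [-0.46357763  0.66907915 -0.58088628] 46.25489875262172 -0.18151479611893379
[0.37412501 0.90072119 0.64572633] [ 0.10813504 -0.83138013 -0.54508154] 50.73292970462738 -0.05921210012342869
[0.49967286 0.07738701 0.37351552] [-0.00178596 -0.3027788  -0.95305918] 58.40697935014825 -0.010375274922470264
{'clock': 0.1, 'joint_pos': array([-4.37791943e-06,  2.41358714e-01,  3.85844787e-03,  1.33521147e+00,
        7.74562829e-06,  1.57077844e+00]), 'joint_vel': array([ 0.00115427, -0.00350662,  0.00243407, -0.00056752, -0.00125288,
        0.00042627]), 'tau': array([-3.57412864e-04, -3.73140085e+01,  2.53010201e+01,  1.07858295e-02,
        2.43542411e-05, -2.54672034e-05]), 'eef_pos': array([4.99429151e-01, 1.64337600e-07, 2.30491270e-01]), 'tool_rot': array([ 9.99999541e-01,  6.74945340e-06, -9.57706753e-04, -3.88347268e-06]), 'ft_force': array([ 0.31050908,  0.33278571, -0.74073977]), 'ft_torque': array([ 0.01725214, -0.02836986,  0.00340613]), 'grip_width': 0.08554625479531824}
```

View pics/s0.png

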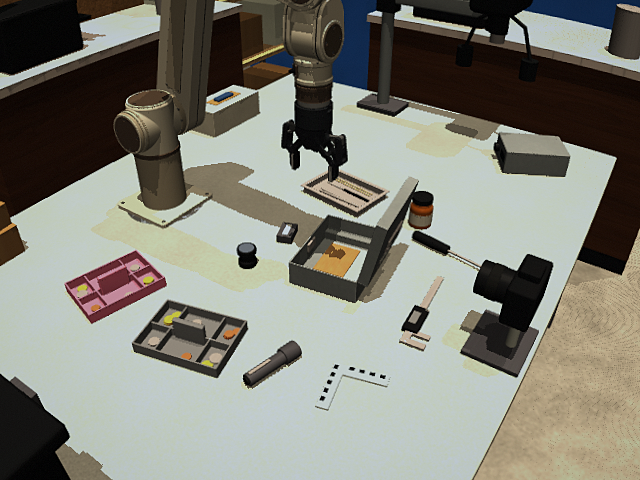

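View pics/d0.png

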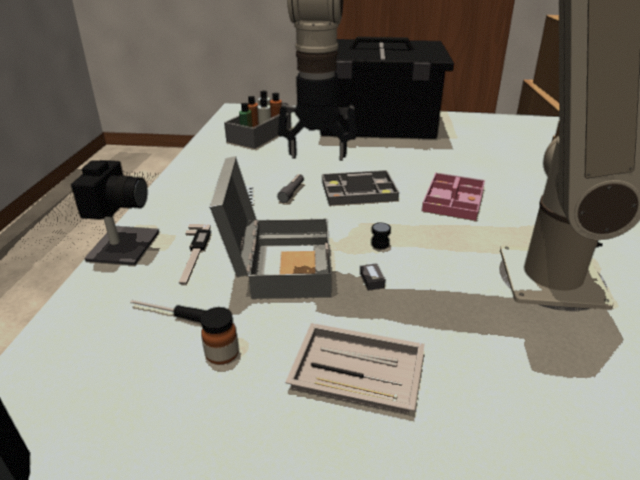

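The scene view shows two tray candidates: a grey one at about (190,340) and a pink one at about (115,285). The grey tray fits, because pink look-alikes are excluded. The box is at (340,255) with its lid at (395,225). The instrument tray is on the +y side. I'll enlarge the tray and box to confirm and read off corners.

```bash
python3 - <<'E'
import cv2,numpy as np
s=cv2.imread('pics/s0.png');d=cv2.imread('pics/d0.png')
def cr(im,x,y):
    c=cv2.resize(im[y:y+100,x:x+133],(400,300),interpolation=cv2.INTER_CUBIC)
    c=cv2.convertScaleAbs(c,alpha=1.4,beta=20)
    for k in range(0,133,20):
        cv2.line(c,(k*3,0),(k*3,6),(0,0,255),1);cv2.putText(c,str(x+k),(k*3,16),0,.33,(0,0,255))
    for k in range(0,100,20):
        cv2.line(c,(0,k*3),(6,k*3),(0,0,255),1);cv2.putText(c,str(y+k),(8,k*3+4),0,.33,(0,0,255))
    return c
# box crops are bigger than 100 tall: use two
cv2.imwrite('pics/c0.png',np.vstack([np.hstack([cr(s,125,290),cr(s,285,205)]),np.hstack([cr(d,300,140),cr(d,210,205)])]))
E
```

```text
(no output)
```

View pics/c0.png

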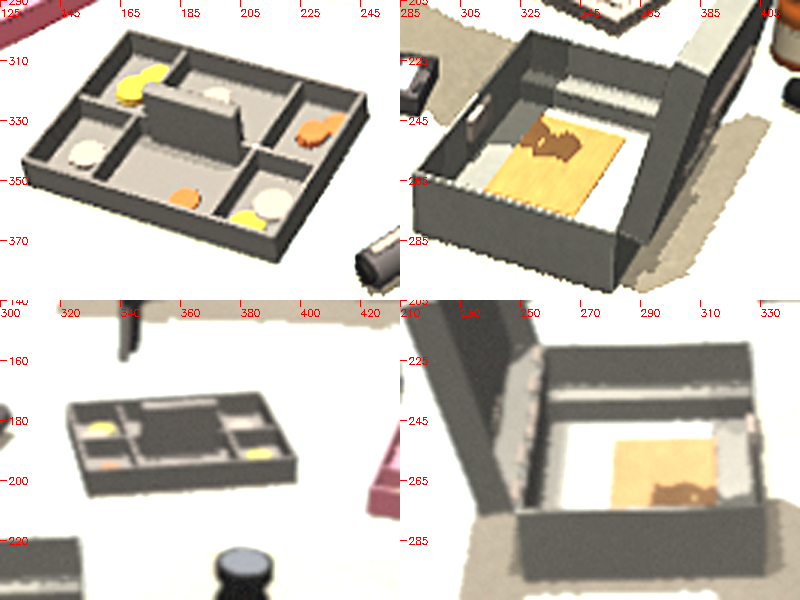

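The crop confirms the grey tray: six wells and a rib, with rim corners at about (168,301), (247,322), (217,369) and (132,343). Box rim corners are at scene (290,262), (328,216), (356,283) and side (332,273), (249,276), (327,220).

```bash
python3 - <<'E'
from h import *
np.set_printoptions(precision=4,suppress=True)
s=load('s0');d=load('d0')
t=onz(s,[(168.3,300.7),(247.3,322.3),(216.7,369.3),(132.3,343.3)],.026)
print(t,t.mean(0),np.linalg.norm(np.roll(t,-1,0)-t,axis=1))
print([np.degrees(np.arctan2(*(t[b]-t[a])[[1,0]])) for a,b in((0,1),(3,2),(0,3),(1,2))])
rb=onz(s,[(125+146/3,290+85/3),(125+240/3,290+108/3)],.052);print('rib',rb)
t2=onz(d,[(322.5,175),(386.5,171),(399,195),(329,200)],.026);print(t2,t2.mean(0))
b=onz(s,[(290,262.3),(328.3,215.7),(355.7,282.7)],.06);print('box s',b,b[1]-b[0],b[2]-b[0])
b=onz(d,[(331.7,273.3),(249.3,275.7),(326.7,220)],.06);print('box d',b,b[1]-b[0],b[2]-b[0])
E
```

```text
[[ 0.3317 -0.3001  0.026 ]
 [ 0.5114 -0.2536  0.026 ]
 [ 0.5436 -0.3822  0.026 ]
 [ 0.363  -0.4303  0.026 ]] [ 0.4374 -0.3416  0.026 ] [0.1856 0.1326 0.1869 0.134 ]
[np.float64(14.500164066317032), np.float64(14.923844297072739), np.float64(-76.50505259620135), np.float64(-75.96453887142927)]
rib [[ 0.4027 -0.3485  0.052 ]
 [ 0.4687 -0.3281  0.052 ]]
[[ 0.5344 -0.3731  0.026 ]
 [ 0.3572 -0.4206  0.026 ]
 [ 0.3224 -0.279   0.026 ]
 [ 0.4999 -0.2303  0.026 ]] [ 0.4285 -0.3257  0.026 ]
box s [[ 0.494  -0.0821  0.06  ]
 [ 0.4635  0.1186  0.06  ]
 [ 0.6478 -0.0608  0.06  ]] [-0.0305  0.2007  0.    ] [0.1538 0.0214 0.    ]
box d [[ 0.4547  0.1234  0.06  ]
 [ 0.6106  0.1501  0.06  ]
 [ 0.4876 -0.0741  0.06  ]] [0.1559 0.0267 0.    ] [ 0.0329 -0.1975  0.    ]
```

View pics/w0.png

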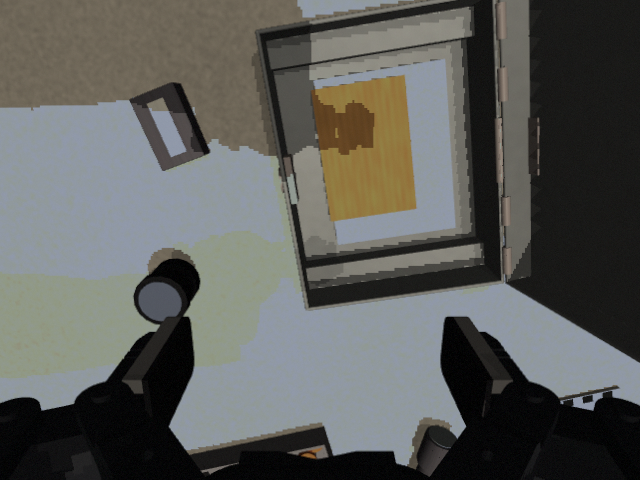

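The wrist view shows the box rim corners at (258,32) front-left, (308,307) front-right and (505,282) rear-right. The two wide views disagree by about 1 cm, so I'll refine from the wrist camera, which is nearer. Box first, then move over the coin tray.

```bash
python3 - <<'E'
from h import *
np.set_printoptions(precision=4,suppress=True)
w=load('w0')
b=onz(w,[(258,32),(308,307),(505,282)],.06);print(b,[np.linalg.norm(b[0]-b[1]),np.linalg.norm(b[2]-b[1])])
print(np.degrees(np.arctan2(*(b[0]-b[1])[[1,0]]))-90,np.degrees(np.arctan2(*(b[2]-b[1])[[1,0]])),(b[0]+b[2])/2)
s=load('s0');print('cam',onz(s,[(500,340),(475,280)],0.0), onz(load('d0'),[(122,245)],0))
f=lambda p:print('tool_from_cam',np.array(p))
f(w['tool_from_camera'])
E
```

```text
[[ 0.46    0.1221  0.06  ]
 [ 0.4918 -0.0804  0.06  ]
 [ 0.6482 -0.0587  0.06  ]] [np.float64(0.20492645335918175), np.float64(0.1578580174917071)]
8.924000057482658 7.905022283469892 [0.5541 0.0317 0.06  ]
cam [[0.9522 0.0097 0.    ]
 [0.8378 0.1613 0.    ]] [[ 0.9595 -0.0053  0.    ]]
tool_from_cam [[ 1.     -0.0014  0.     -0.    ]
 [ 0.0013  0.9531  0.3028 -0.0774]
 [-0.0005 -0.3028  0.9531 -0.143 ]
 [ 0.      0.      0.      1.    ]]
```

>>> {"method": "drive_tool", "body": {"rows": "85 -10 50 0 0.15; 85 -10 50 0 0.15; 85 0 50 0 0.15; 85 20 50 0 0.15;85 30 40 0 0.15; 85 30 30 0 0.15; 85 40 20 0 0.15; 85 0 0 0 0.15;85 0 0 0 0.12"}}

```text
clock: 1.05
eef_pos: [0.4673, -0.3314, 0.2299]
tool_rot: [0.787, -0.616, -0.001, -0.0]
ft_force: [-0.9, 0.4, -0.6]
grip_width: 0.0851
```

```bash
python3 - <<'E'
from h import *
snap('wrist','w1')
E
```

```text
(no output)
```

View pics/w1.png

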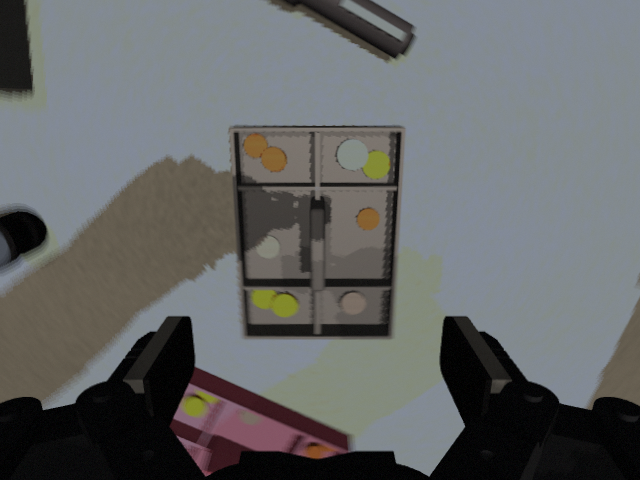

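The grey tray's rim corners are at (231,128), (404,128), (390,337) and (245,337). Its rib top runs from (318,198) to (318,290). The pink tray is well outside, at lower left.

```bash
python3 - <<'E'
from h import *
np.set_printoptions(precision=4,suppress=True)
w=load('w1');o=w['obs']
t=onz(w,[(231,128),(404,128),(390,337),(245,337)],.026)
print(t,t.mean(0),np.linalg.norm(np.roll(t,-1,0)-t,axis=1))
for a,b in((2,1),(3,0)):print(np.degrees(np.arctan2(*(t[b]-t[a])[[1,0]])))
r=onz(w,[(318,198),(318,290)],.052);print(r,r.mean(0))
R=Rn.from_quat(o['tool_rot']).as_matrix();print(o['eef_pos'],R[:,0],np.degrees(np.arctan2(R[1,0],R[0,0])))
print('shift tool',R.T@(t.mean(0)-o['eef_pos'])*1000)
E
```

```text
[[ 0.5073 -0.2517  0.026 ]
 [ 0.5397 -0.3835  0.026 ]
 [ 0.3592 -0.4265  0.026 ]
 [ 0.3273 -0.2976  0.026 ]] [ 0.4334 -0.3398  0.026 ] [0.1357 0.1856 0.1328 0.1858]
13.39534500290041
14.296584290130486
[[ 0.4748 -0.33    0.052 ]
 [ 0.4005 -0.3484  0.052 ]] [ 0.4376 -0.3392  0.052 ]
[ 0.4673 -0.3314  0.2299] [ 0.2402 -0.9707 -0.0017] -76.10144113341396
shift tool [  0.4095  34.6584 203.9815]
```

>>> {"method": "drive_tool", "body": {"rows": "50 0 33 0 0; 50 0 0 40 0; 50 0 0 45 0; 50 0 0 45 0; 50 0 0 30 0; 50 0 0 0 0"}}

```text
clock: 1.7
eef_pos: [0.4323, -0.335, 0.0665]
tool_rot: [0.791, -0.612, -0.005, 0.0]
ft_force: [-0.9, 0.5, 1.1]
grip_width: 0.0497
```

```bash
python3 - <<'E'
from h import *
snap('wrist','w2');print(bot.get_obs()['joint_pos'])
E
```

```text
[-6.59293246e-01  4.62168544e-01 -1.18478998e-01  9.96009277e-01
 -2.08045726e-05  2.22976251e+00]
```

View pics/w2.png

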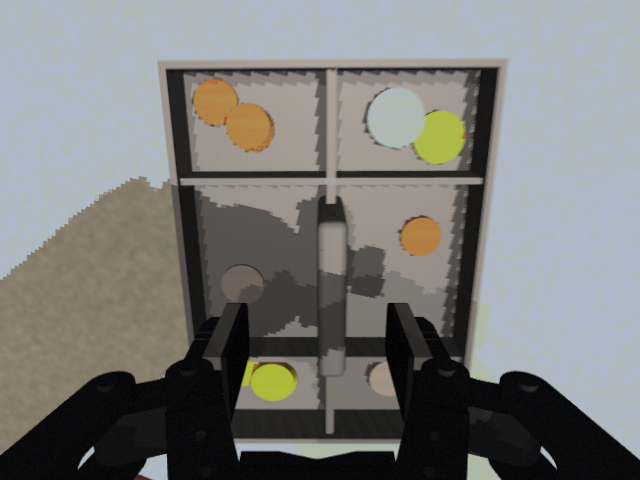

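The fingers straddle the rib. The rib top runs from (332,222) to (332,378), slightly right of the fingers' centre at about (317,340). I'll compute the final correction.

```bash
python3 - <<'E'
from h import *
np.set_printoptions(precision=4,suppress=True)
w=load('w2');o=w['obs'];R=Rn.from_quat(o['tool_rot']).as_matrix()
for uv,z in (([(332,222),(332,378)],.052),([(160,64),(506,64)],.026)):
  p=onz(w,uv,z);print(p,(p-o['eef_pos'])@R*1000)
print(o['eef_pos'],R[:,2])
E
```

```text
[[ 0.4666 -0.332   0.052 ]
 [ 0.3993 -0.3501  0.052 ]] [[  5.8115 -34.1018  14.1735]
 [  6.4822  35.5846  14.6349]]
[[ 0.5056 -0.2513  0.026 ]
 [ 0.5397 -0.3843  0.026 ]] [[-62.3147 -92.1803  40.3745]
 [ 74.9706 -91.9422  39.1897]]
[ 0.4323 -0.335   0.0665] [-0.0087  0.0067 -0.9999]
```

>>> {"method": "drive_tool", "body": {"rows": "50 6 1 0 0; 50 0 0 25 0; 50 0 0 21 0; 50 0 0 0 0; 0 0 0 0 0; 0 0 0 0 0; 0 0 0 0 0; 0 0 0 0 0; 0 0 0 0 0; 0 0 0 0 0"}}

```text
clock: 2.75
eef_pos: [0.4376, -0.3445, 0.0275]
tool_rot: [0.79, -0.613, 0.002, -0.0]
ft_force: [-1.4, 2.0, 6.6]
grip_width: 0.011
```

>>> {"method": "drive_tool", "body": {"rows": "0 0 0 -10 0; 0 0 0 -20 0; 0 0 0 -40 0; 0 0 0 -40 0; 0 0 0 -40 -0.07; 0 0 0 -20 -0.14; 0 0 0 0 -0.14; 0 0 0 0 -0.14; 0 0 0 0 -0.14; 0 0 0 0 -0.14; 0 0 0 0 -0.14; 0 0 0 0 -0.14"}}

```text
clock: 3.95
eef_pos: [0.436, -0.3441, 0.1956]
tool_rot: [0.991, -0.132, -0.0, 0.0]
ft_force: [1.2, -0.6, -2.6]
grip_width: 0.0112
```

>>> {"method": "drive_tool", "body": {"rows": "0 0 0 0 -0.14; 0 0 0 0 -0.14; 0 0 0 0 -0.14; 0 0 0 0 0; 0 0 0 0 0"}}

```text
clock: 4.45
eef_pos: [0.4362, -0.3441, 0.1955]
tool_rot: [0.997, 0.073, -0.0, 0.0]
ft_force: [0.5, 0.4, -2.8]
grip_width: 0.0109
```

>>> {"method": "drive_tool", "body": {"rows": "0 20 -30 0 0; 0 20 -45 0 0; 0 20 -45 0 0; 0 20 -45 0 0; 0 20 -45 0 0; 0 20 -45 0 0; 0 20 -45 0 0; 0 20 -35 0 0; 0 12 -20 0 0; 0 0 0 0 0; 0 0 0 0 0; 0 0 0 0 0"}}

```text
clock: 5.65
eef_pos: [0.5529, 0.0318, 0.1953]
tool_rot: [0.997, 0.074, -0.0, 0.0]
ft_force: [-0.6, -1.0, -3.5]
grip_width: 0.0108
```

```bash
python3 - <<'E'
from h import *
import cv2
w=snap('wrist','w3');s=snap('scene','s3');d=snap('side','d3')
a=cv2.resize(w['image'],(800,600))[:,:,::-1]
up=lambda c,x,y:cv2.resize(c['image'][y:y+120,x:x+160,::-1],(400,300),interpolation=cv2.INTER_CUBIC)
a=np.vstack([cv2.resize(a,(400,300)),up(s,270,170)]);b=np.vstack([up(d,200,180),up(d,200,100)])
cv2.imwrite('pics/c3.png',np.hstack([a,b]))
E
```

```text
(no output)
```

View pics/c3.png

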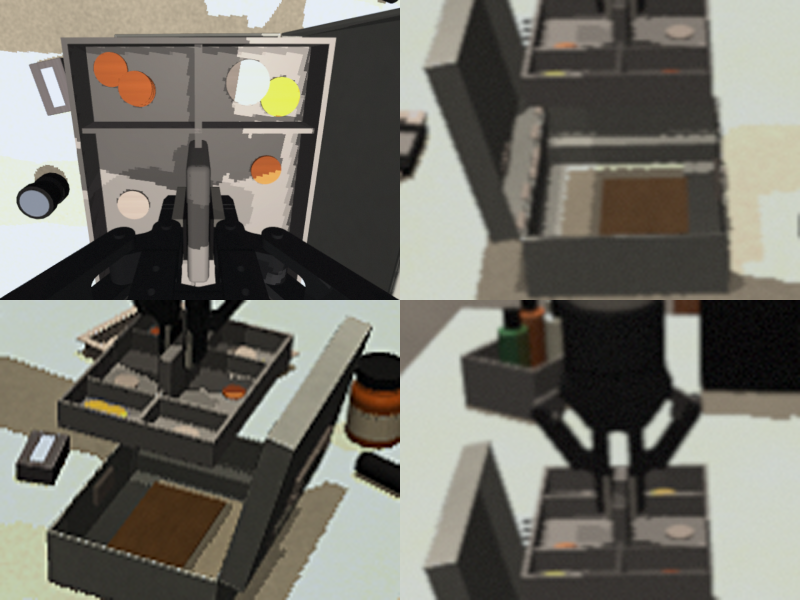

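The tray hangs level over the box, nearly aligned. I'll lower it to just above the rim and compare again there, with less parallax.

>>> {"method": "drive_tool", "body": {"rows": "0 2 0 30 0; 0 0 0 30 0; 0 0 0 25 0; 0 0 0 5 0; 0 0 0 0 0; 0 0 0 0 0; 0 0 0 0 0"}}

```text
clock: 6.5
eef_pos: [0.5568, 0.0329, 0.1072]
tool_rot: [0.997, 0.075, 0.002, 0.0]
ft_force: [0.5, 1.2, -1.8]
grip_width: 0.0109
```

```bash
python3 - <<'E'
from h import *
import cv2
np.set_printoptions(precision=4,suppress=True)
w=load('w3');o=w['obs'];zr=o['eef_pos'][2]-.0275+.026;R=Rn.from_quat(o['tool_rot']).as_matrix()
p=onz(w,[(101,62),(537,62)],zr);print('tray far corners tool',(p-o['eef_pos'])@R*1000)
w=snap('wrist','w4');s=snap('scene','s4');d=snap('side','d4');print(w['obs']['eef_pos'])
up=lambda c,x,y:cv2.convertScaleAbs(cv2.resize(c['image'][y:y+120,x:x+160,::-1],(400,300),interpolation=cv2.INTER_CUBIC),alpha=1.5,beta=10)
cv2.imwrite('pics/c4.png',np.hstack([up(s,270,190),up(d,220,180)]))
E
```

```text
tray far corners tool [[-67.6764 -89.5887   1.5053]
 [ 69.0365 -89.4108   1.4153]]
[0.5568 0.0329 0.1072]
```

View pics/c4.png

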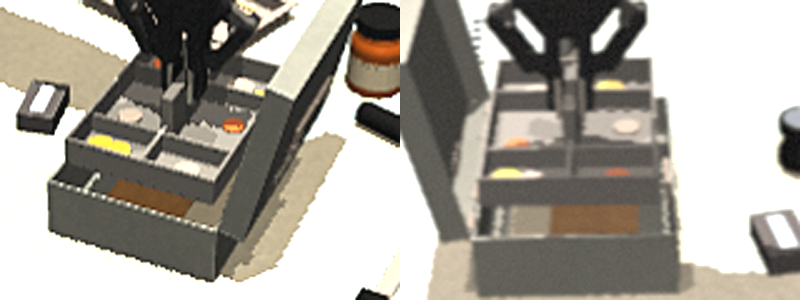

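The tray is just above the rim. In the side view, the tray's lower edge is at (478–665, 204) and the box rim at (477–680, 237). I'll compare both in world coordinates.

```bash
python3 - <<'E'
from h import *
np.set_printoptions(precision=4,suppress=True)
s=load('s4');d=load('d4');zb=.0797
D=lambda l:[(220+(u-400)/2.5,180+v/2.5) for u,v in l]
S=lambda l:[(270+u/2.5,190+v/2.5) for u,v in l]
th=np.radians(8.5);B=np.array([[np.cos(th),np.sin(th),0],[-np.sin(th),np.cos(th),0],[0,0,1]])
f=lambda n,p:print(n,((p-[.555,.032,0])@B.T)*1000)
f('d tray bot +y L/R',onz(d,D([(478,203),(665,205)]),zb))
f('d tray top +y',onz(d,D([(478,180),(667,178)]),zb+.026))
f('d box +y rim',onz(d,D([(477,238),(680,236)]),.06))
f('s tray top -y f',onz(s,S([(67,139),(217,180)]),zb+.026))
f('s tray bot -y f/r',onz(s,S([(68,163),(217,203)]),zb))
f('s box f-y, ',onz(s,S([(48,180)]),.06))
c=load('w4');f('w tray far',onz(c,[(101,62),(537,62)],zb+.026)); f('eef',np.array([c['obs']['eef_pos']]))
E
```

```text
d tray bot +y L/R [[ 69.075   88.5048  79.7   ]
 [-75.0293  95.1161  79.7   ]]
d tray top +y [[ 66.3807  95.1252 105.7   ]
 [-76.4733  96.4526 105.7   ]]
d box +y rim [[ 69.6915 107.1208  60.    ]
 [-86.1586 108.774   60.    ]]
s tray top -y f [[-62.9064 -97.3627 105.7   ]
 [ 73.8527 -94.3997 105.7   ]]
s tray bot -y f/r [[-62.6384 -97.055   79.7   ]
 [ 74.1691 -92.0791  79.7   ]]
s box f-y,  [[ -79.2748 -103.6991   60.    ]]
w tray far [[-65.7658  90.0732 105.7   ]
 [ 70.9647  90.1207 105.7   ]]
eef [[  1.891    0.5965 107.2012]]
```

Both views agree that the tray sits about 3 mm too far in +x and 3 mm too far in −y. I'll correct that and lower gently.

>>> {"method": "drive_tool", "body": {"rows": "0 -3 -3 0 0; 0 0 0 8 0; 0 0 0 8 0; 0 0 0 8 0; 0 0 0 8 0; 0 0 0 6 0; 0 0 0 5 0; 0 0 0 0 0; 0 0 0 0 0; 0 0 0 0 0"}}

```text
clock: 7.65
eef_pos: [0.5523, 0.0355, 0.0627]
tool_rot: [0.997, 0.075, 0.0, 0.0]
ft_force: [0.5, -0.1, -2.8]
grip_width: 0.0109
```

>>> {"method": "drive_tool", "body": {"rows": "0 0 0 3 0; 0 0 0 3 0; 0 0 0 2 0; 0 0 0 1 0; 0 0 0 0 0; 0 0 0 0 0; 0 0 0 0 0"}}

```text
clock: 8.35
eef_pos: [0.552, 0.0355, 0.0534]
tool_rot: [0.997, 0.075, 0.0, 0.0]
ft_force: [-0.1, 0.2, -2.2]
grip_width: 0.0107
```

>>> {"method": "drive_tool", "body": {"rows": "0 0 0 1 0; 0 0 0 1 0; 0 0 0 0 0; 0 0 0 0 0; 0 0 0 0 0"}}

```text
clock: 8.85
eef_pos: [0.5521, 0.0354, 0.0515]
tool_rot: [0.997, 0.075, 0.0, 0.0]
ft_force: [-0.5, -0.4, -1.0]
grip_width: 0.0109
```

>>> {"method": "drive_tool", "body": {"rows": "0 0 0 1 0; 0 0 0 1 0; 0 0 0 0 0; 0 0 0 0 0; 0 0 0 0 0"}}

```text
clock: 9.35
eef_pos: [0.5521, 0.0355, 0.0515]
tool_rot: [0.997, 0.075, 0.001, 0.0]
ft_force: [-4.5, -0.3, 11.9]
grip_width: 0.0108
```

The tray has seated: 12 N upward, and the height stopped at the expected 51.5 mm. Releasing.

>>> {"method": "drive_tool", "body": {"rows": "12 0 0 -1 0; 16 0 0 0 0; 30 0 0 0 0; 40 0 0 0 0; 40 0 0 0 0; 40 0 0 0 0; 40 0 0 0 0; 40 0 0 -10 0; 40 0 0 -25 0; 40 0 0 -40 0; 40 0 0 -40 0; 40 0 0 0 0"}}

```text
clock: 10.55
eef_pos: [0.5561, 0.0357, 0.1726]
tool_rot: [0.997, 0.075, 0.007, 0.0]
ft_force: [0.8, -0.4, 1.0]
grip_width: 0.0399
```

>>> {"method": "drive_tool", "body": {"rows": "60 0 0 -50 0; 85 0 0 -50 0; 85 -20 0 -50 0; 85 -20 0 0 0; 85 0 0 0 0;85 0 0 0 0;85 0 0 0 0"}}

```text
clock: 11.25
eef_pos: [0.5138, 0.0298, 0.3105]
tool_rot: [0.997, 0.075, -0.001, -0.0]
ft_force: [-0.3, 0.5, -0.1]
grip_width: 0.085
```

```bash
python3 - <<'E'
from h import *
import cv2
w=snap('wrist','w5');s=snap('scene','s5');d=snap('side','d5');print(w['obs']['eef_pos'])
up=lambda c,x,y:cv2.convertScaleAbs(cv2.resize(c['image'][y:y+120,x:x+160,::-1],(400,300),interpolation=cv2.INTER_CUBIC),alpha=1.3,beta=10)
W=cv2.resize(w['image'][:,:,::-1],(400,300),interpolation=cv2.INTER_AREA)
cv2.imwrite('pics/c5.png',np.vstack([np.hstack([up(s,280,170),up(d,200,150)]),np.hstack([W,up(d,200,30)])]))
E
```

```text
[0.51376931 0.0297847  0.31048233]
```

View pics/c5.png

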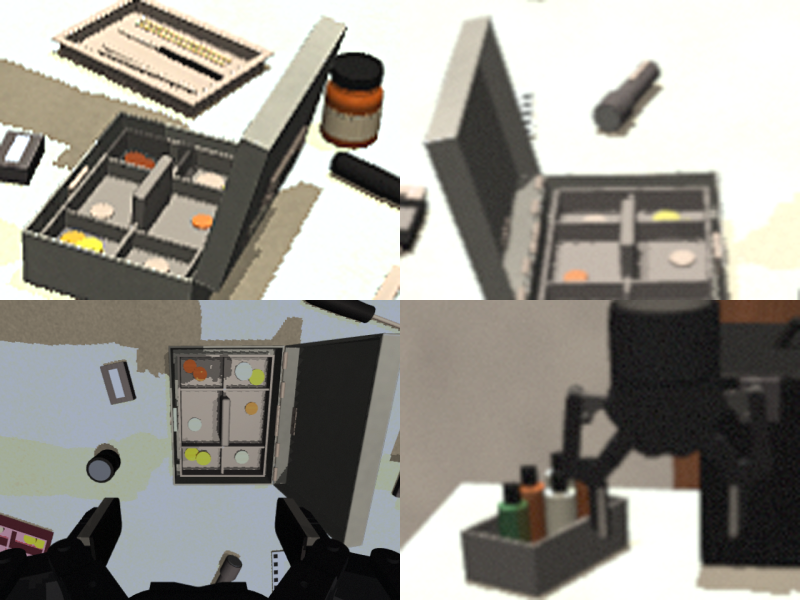

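The tray sits flat in the box, with the gripper clear and the lid still fully open. Next I locate the lid's top (front) edge. Scene crop: rim side (243,140)–(318,18). Side crop: rim side (458,143)–(492,18), outer side (427,140)–(470,20).

```bash
python3 - <<'E'
from h import *
np.set_printoptions(precision=4,suppress=True)
s=load('s5');d=load('d5');w=load('w5')
D=lambda l:[(200+(u-400)/2.5,150+v/2.5) for u,v in l]
S=lambda l:[(280+u/2.5,170+v/2.5) for u,v in l]
th=np.radians(8.5);x=np.array([np.cos(th),np.sin(th),0]);y=np.array([-np.sin(th),np.cos(th),0])
c0=np.array([.555,.034,0]);B=np.c_[x,y,[0,0,1]].T
f=lambda n,p:print(n,((p-c0)@B.T)*1000)
f('s rim',onz(s,S([(243,140),(318,18)]),.2165));f('s out',onz(s,S([(278,147),(345,22)]),.2115))
f('d rim',onz(d,D([(492,18),(458,143)]),.2165));f('d out',onz(d,D([(470,20),(427,140)]),.2115))
W=lambda l:[(u*1.6,(v-300)*1.6) for u,v in l]
f('w box f+y,f-y,r-y',onz(w,W([(170,347),(176,485),(275,482)]),.06))
f('w tray corners',onz(w,W([(180,354),(272,352),(266,473),(182,474)]),.05))
f('w lid rim -y/+y',onz(w,W([(344,545),(384,337)]),.2165))
f('expected rim x',c0+x*(.08+.033)); f('eef',np.array([w['obs']['eef_pos']]))
E
```

```text
s rim [[ 115.4933 -109.7347  216.5   ]
 [ 109.6874   94.3592  216.5   ]]
s out [[ 140.6279 -100.036   211.5   ]
 [ 131.0062  106.7736  211.5   ]]
d rim [[105.2665 -96.0138 216.5   ]
 [103.6693 116.4972 216.5   ]]
d out [[ 125.227  -104.0243  211.5   ]
 [ 128.0603  102.5116  211.5   ]]
w box f+y,f-y,r-y [[ -80.5134  101.4141   60.    ]
 [ -77.3149 -106.4813   60.    ]
 [  81.4163 -101.0863   60.    ]]
w tray corners [[-67.5878  92.6389  50.    ]
 [ 62.8683  95.4605  50.    ]
 [ 68.4954 -89.7079  50.    ]
 [-67.986  -91.5778  50.    ]]
w lid rim -y/+y [[ 111.5943 -101.6119  216.5   ]
 [ 111.2526  100.784   216.5   ]]
expected rim x [113.   0.   0.]
eef [[-41.4009   1.9253 310.4823]]
```

Everything agrees to about 2 mm: box centre (0.555, 0.034) at 8.5° yaw, tray centred and level, lid rim edge at x ≈ 111–113 in the box frame. I'll move over the lid's top edge.

>>> {"method": "drive_tool", "body": {"rows": "60 40 2 0 0; 60 45 0 0 0; 60 45 0 0 0; 60 35 0 0 0; 60 0 0 0 0; 60 0 0 0 0; 60 0 0 0 0; 60 0 0 0 0"}}

```text
clock: 12.2
eef_pos: [0.6763, 0.0522, 0.3136]
tool_rot: [0.997, 0.075, 0.001, -0.0]
ft_force: [-0.6, 0.8, 0.0]
grip_width: 0.0595
```

```bash
cat >> h.py <<'E'
def st():
    o=bot.get_obs();th=np.radians(8.5);x=np.array([np.cos(th),np.sin(th),0]);y=np.array([-np.sin(th),np.cos(th),0])
    p=o['eef_pos']-[.555,.034,0];R=Rn.from_quat(o['tool_rot']).as_matrix()
    print('hinge-frame x %.1f y %.1f z %.1f'%((p@x)*1e3-80,(p@y)*1e3,p[2]*1e3),'tilt',np.round(R[:,2],3),'grip',o['grip_width'],'F',np.round(o['ft_force'],1),'q',np.round(o['joint_pos'],2),o['clock'])
E
python3 -c "
from h import *
st()"
```

```text
hinge-frame x 42.6 y 0.1 z 313.6 tilt [ 0.002  0.    -1.   ] grip 0.059454804017229836 F [-0.6  0.8  0. ] q [0.08 0.64 0.83 1.76 0.   1.5 ] 12.2
```

>>> {"method": "drive_tool", "body": {"rows": "60 1 0 35 0; 60 0 0 35 0; 60 0 0 30 0; 60 0 0 17 0; 60 0 0 0 0; 60 0 0 0 0"}}

```text
clock: 12.8
eef_pos: [0.6779, 0.0524, 0.1969]
tool_rot: [0.997, 0.075, 0.001, 0.0]
ft_force: [-0.0, -0.1, 1.1]
grip_width: 0.0601
```

```bash
python3 - <<'E'
from h import *
import cv2
st();s=snap('scene','s6');d=snap('side','d6')
up=lambda c,x,y:cv2.convertScaleAbs(cv2.resize(c['image'][y:y+120,x:x+160,::-1],(400,300),interpolation=cv2.INTER_CUBIC),alpha=1.3,beta=10)
cv2.imwrite('pics/c6.png',np.hstack([up(s,300,110),up(d,170,100)]))
E
```

```text
hinge-frame x 44.3 y 0.0 z 196.9 tilt [ 0.002  0.    -1.   ] grip 0.060098226495139115 F [-0.  -0.1  1.1] q [ 0.08  0.63  0.51  1.45 -0.    1.5 ] 12.8
```

View pics/c6.png

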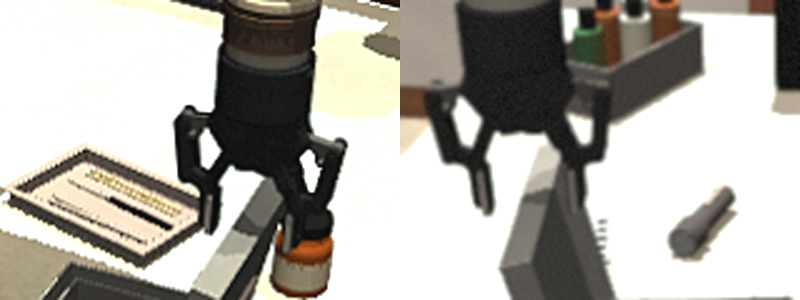

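The fingers straddle the lid's upper edge, one on each side. I'll close to a loose cage and start bringing it over.

>>> {"method": "drive_tool", "body": {"rows": "40 0 0 0 0; 30 0 0 0 0; 29 0 0 0 0; 29 0 0 0 0; 29 0 0 0 0; 29 -4 0 0 0; 29 -6 0 -1 0; 29 -8 0 -1 0; 29 -7 0 -1 0; 29 -7 0 0 0; 29 0 0 0 0; 29 0 0 0 0"}}

```text
clock: 14.1
eef_pos: [0.6463, 0.0477, 0.1978]
tool_rot: [0.997, 0.075, -0.0, -0.0]
ft_force: [0.5, -0.7, 0.5]
grip_width: 0.0286
```

```bash
python3 -c "
from h import *
st()"
```

```text
hinge-frame x 12.3 y 0.1 z 197.8 tilt [-0.  0. -1.] grip 0.02863209096213644 F [ 0.5 -0.7  0.5] q [0.07 0.56 0.39 1.4  0.   1.49] 14.1
```

>>> {"method": "drive_tool", "body": {"rows": "30 -6 0 0 0; 30 -7 0 0 0; 31 -7 0 0 0; 32 -6 0 1 0; 33 -6 0 1 0; 34 -6 0 2 0; 35 -6 0 2 0; 35 -7 0 2 0; 35 0 0 0 0; 35 0 0 0 0; 35 0 0 0 0"}}

```text
clock: 15.2
eef_pos: [0.5963, 0.0402, 0.1898]
tool_rot: [0.997, 0.075, 0.0, -0.0]
ft_force: [-0.9, 0.6, 0.8]
grip_width: 0.035
```

```bash
python3 -c "
from h import *
st()"
```

```text
hinge-frame x -38.2 y -0.0 z 189.8 tilt [ 0.  0. -1.] grip 0.03496661950610144 F [-0.9  0.6  0.8] q [0.07 0.45 0.2  1.32 0.   1.49] 15.2
```

>>> {"method": "drive_tool", "body": {"rows": "36 -5 0 2 0; 37 -5 0 3 0; 38 -5 0 3 0; 39 -5 0 3 0; 40 -5 0 3 0; 41 -5 0 3 0; 42 -3 0 2 0; 42 0 0 0 0; 42 0 0 0 0; 42 0 0 0 0"}}

```text
clock: 16.2
eef_pos: [0.5635, 0.0352, 0.1709]
tool_rot: [0.997, 0.075, -0.0, 0.0]
ft_force: [-2.0, -0.8, 2.7]
grip_width: 0.0423
```

```bash
python3 - <<'E'
from h import *
import cv2
st();s=snap('scene','s7');d=snap('side','d7')
up=lambda c,x,y:cv2.convertScaleAbs(cv2.resize(c['image'][y:y+120,x:x+160,::-1],(400,300),interpolation=cv2.INTER_CUBIC),alpha=1.3,beta=10)
cv2.imwrite('pics/c7.png',np.hstack([up(s,280,165),up(d,220,170)]))
E
```

```text
hinge-frame x -71.5 y -0.1 z 170.9 tilt [-0. -0. -1.] grip 0.04225641332795692 F [-2.  -0.8  2.7] q [ 0.06  0.4   0.07  1.24 -0.    1.48] 16.2
```

View pics/c7.png

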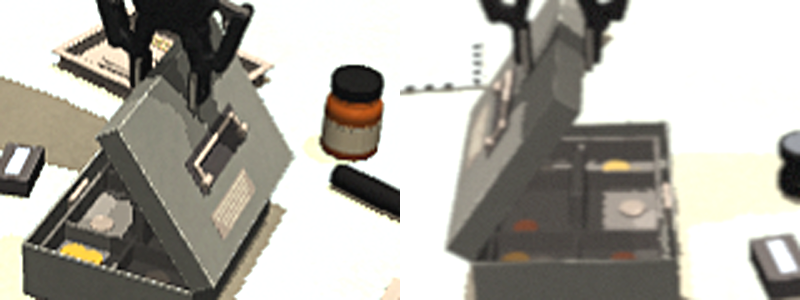

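The lid is held at roughly 55°, leaning on the front finger with the rear finger just behind its outer face, and the tray is undisturbed. Closing the grip in small steps.

>>> {"method": "drive_tool", "body": {"rows": "41 0 0 0 0; 40 0 0 0 0; 39 0 0 0 0; 38 0 0 0 0; 37 0 0 0 0; 36 0 0 0 0; 36 0 0 0 0; 36 0 0 0 0; 36 0 0 0 0"}}

```text
clock: 17.2
eef_pos: [0.5665, 0.0357, 0.1743]
tool_rot: [0.997, 0.075, 0.004, -0.0]
ft_force: [-1.9, 0.5, 12.5]
grip_width: 0.0372
```

```bash
python3 -c "
from h import *
st()"
```

```text
hinge-frame x -68.4 y -0.1 z 174.3 tilt [ 0.009  0.001 -1.   ] grip 0.03721342607383338 F [-1.9  0.5 12.5] q [0.06 0.4  0.07 1.24 0.   1.48] 17.2
```

>>> {"method": "drive_tool", "body": {"rows": "36 -1 0 0 0; 36 -1 0 0 0; 36 -1 0 0 0; 36 0 0 0 0; 36 0 0 0 0; 36 0 0 0 0; 36 0 0 0 0"}}

```text
clock: 17.9
eef_pos: [0.5654, 0.0355, 0.1738]
tool_rot: [0.997, 0.075, 0.006, -0.0]
ft_force: [3.9, 0.1, 6.6]
grip_width: 0.0373
```

```bash
python3 - <<'E'
from h import *
import cv2
st();s=snap('scene','s8');d=snap('side','d8')
up=lambda c,x,y:cv2.convertScaleAbs(cv2.resize(c['image'][y:y+75,x:x+100,::-1],(400,300),interpolation=cv2.INTER_CUBIC),alpha=1.3,beta=10)
cv2.imwrite('pics/c8.png',np.vstack([np.hstack([up(s,310,170),up(s,310,225)]),np.hstack([up(d,235,165),up(d,235,215)])]))
E
```

```text
hinge-frame x -69.4 y -0.1 z 173.8 tilt [ 0.012  0.002 -1.   ] grip 0.0372950659924427 F [3.9 0.1 6.6] q [0.06 0.39 0.07 1.23 0.   1.48] 17.9
```

View pics/c8.png

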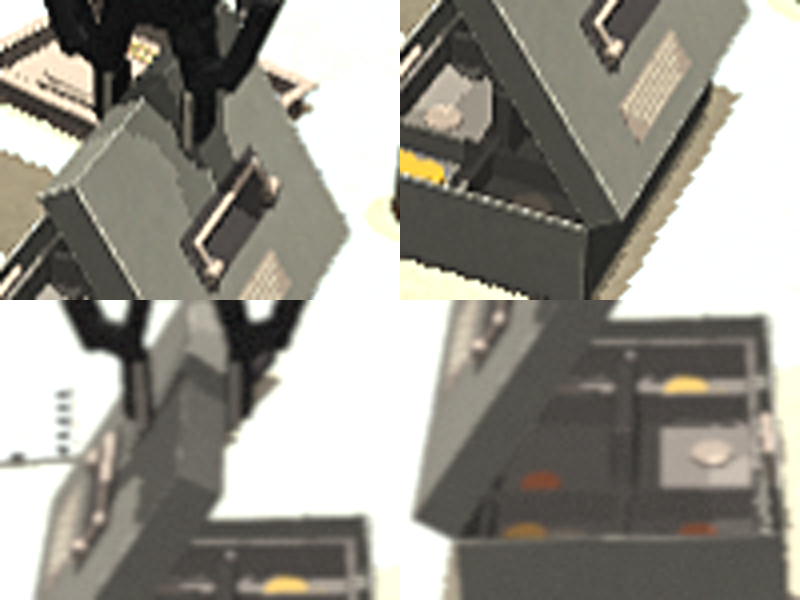

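The lid is gripped on both faces and clear of the tray. Lid corners: scene (320.5,219.5) rim and (328,215.5) outer; side (289.5,213) rim and (279,210) outer. I'll cast these onto the lid's end planes to get the angle.

```bash
python3 - <<'E'
from h import *
th=np.radians(8.5);B=np.array([[np.cos(th),np.sin(th),0],[-np.sin(th),np.cos(th),0],[0,0,1]]);c0=np.array([.555,.034,0])
def ony(c,uv,y):
    C,d=rays(c,uv);C=B@(C-c0);d=d@B.T;return C+d*((y-C[1])/d[:,1])[:,None]
for c,uv,y in((load('s8'),[(320.5,219.5),(328,215.5)],-.105),(load('d8'),[(289.5,213),(279.2,210)],.105)):
    p=ony(c,uv,y)*1000-[80,0,60]
    for q,off in zip(p,(0,np.degrees(np.arctan2(24,160)))): print(np.round(q,1),'r',np.hypot(q[0],q[2]),'phi',np.degrees(np.arctan2(q[2],-q[0]))-off)
st()
E
```

```text
[ -85.3 -105.   133.2] r 158.18080560912006 phi 57.36412119314993
[ -69.1 -105.   147.5] r 162.84122513747644 phi 56.379201143743956
[-90.1 105.  136.2] r 163.3121856882623 phi 56.51841245641884
[-72.2 105.  142.6] r 159.85171580909756 phi 54.63850504760188
hinge-frame x -69.4 y -0.1 z 173.8 tilt [ 0.012  0.002 -1.   ] grip 0.037082379703553166 F [3.7 1.2 7.1] q [0.06 0.39 0.07 1.23 0.   1.48] 18.0
```

It reads about 56°, with 55 ± 5 allowed. I'll nudge it slightly lower and check that it's steady.

>>> {"method": "drive_tool", "body": {"rows": "36 -1 0 1 0; 36 -1 0 1 0; 36 -1 0 0 0; 36 0 0 0 0; 36 0 0 0 0; 36 0 0 0 0; 36 0 0 0 0; 36 0 0 0 0; 36 0 0 0 0"}}

```text
clock: 18.9
eef_pos: [0.5642, 0.0353, 0.1731]
tool_rot: [0.997, 0.075, 0.008, -0.001]
ft_force: [3.8, 2.3, 8.3]
grip_width: 0.0371
```

>>> {"method": "drive_tool", "body": {"rows": "36 0 0 0 0; 36 0 0 0 0; 36 0 0 0 0; 36 0 0 0 0; 36 0 0 0 0; 36 0 0 0 0"}}

```text
clock: 19.5
eef_pos: [0.5642, 0.0353, 0.173]
tool_rot: [0.997, 0.075, 0.008, -0.0]
ft_force: [5.0, 0.5, 8.4]
grip_width: 0.0369
```

```bash
python3 -c "
from h import *
st()
snap('scene','s9');a=load('s8')['image'].astype(int);b=load('s9')['image'].astype(int)
st();o=bot.get_obs();print(o['joint_vel'])"
```

```text
hinge-frame x -70.7 y -0.1 z 173.0 tilt [ 0.016  0.002 -1.   ] grip 0.036887799168561976 F [5.  0.5 8.4] q [0.06 0.39 0.06 1.22 0.   1.48] 19.5
hinge-frame x -70.7 y -0.1 z 173.1 tilt [ 0.016  0.002 -1.   ] grip 0.03693776928034466 F [3.5 1.5 8.8] q [0.06 0.39 0.06 1.22 0.   1.48] 19.55
[-0.00026375 -0.00094985 -0.00018205  0.00045472 -0.00026254  0.00010061]
```

The arm is steady and the lid is firmly gripped: width 36.9 mm against 36 commanded, so the fingers are stopped by the lid. From geometry the lid is at about 56° (left pad x = −70.7 − 18.5 = −89 mm, so acos(89/160) ≈ 56°). Handing in.

```bash
python3 -c "
from h import *
bot.job_done()"
```

```text
the job is handed in; nothing more can be done
```

The job is handed in. The coin tray is seated and released in the box, and the lid is held in the gripper at about 56° open. The hand-in gives no verdict.

- **Tray:** I picked the grey tray up by its rib, turned it 84° and lowered it until its height stopped where expected and the wrist force rose to 12 N. After release, the wrist picture put it level and centred in the box to about 2–3 mm, with the lid still at its open stop.
- **Lid:** I brought it down caged loosely between the fingers, then gripped it. The fingers stopped at 36.9 mm against a commanded 36 mm, so they are pressing on it. Tool position and joint speeds were steady over the last 0.6 s.
- **Angle:** Picture corners taken before the last 3 mm nudge gave 54.6° to 57.4°. After the nudge I only worked it out from finger position, which gave about 56°, inside the 50–60° band.
- **Disagreement:** The two wide cameras differed by up to about 1 cm on the early poses. I used the wrist camera's closer readings for those instead.
- **Bystanders:** I gave every other object clearance and saw none moved in the pictures I viewed, but I did not measure their positions at the end.

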